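Wring a heatsink onto a power module

ROBOT

A 7-joint arm with a two-finger parallel gripper is mounted at the origin on a cart in front of the work surface, level with it; the furniture and walls round the work are solid. World frame = base frame: x ahead of the robot, y to its left, z up, the work surface at z = 0. Lengths are in m, angles in rad, forces in N, time in s.
With the tool pointing down it reaches from about 0.35 to 0.9 m from the base axis. Payload 8.1 kg.
Tool frame: the origin (TCP) lies at the very end of the fingers, on their centre line; the grasp point (between the pads) lies 19 mm behind it (arm.tcp_to_grasp is the distance from the TCP to the grasp point, in m); z points along the fingers, y is the line along which they close (so a half turn about z gives the same grasp; the last joint's range is limited). The gripper opens to 92 mm and grips with 3 to 60 N. Pads are 19 mm wide; open, the fingers measure 130 mm over their backs; the gripper's body (75 mm by 190 mm) begins 47 mm behind the grasp point.
Start: joints at [-0.103, 0.434, 0.025, 1.573, -0.012, 1.134, -0.075], TCP at [0.625, -0, 0.198] pointing down, gripper open.
Joint ranges: [-2.62, 2.62], [-0.44, 2.09], [-1.27, 1.32], [0.08, 2.57], [-1.32, 4.46], [0.12, 2], [-2.74, 2.74]. Speed limits (rad/s): [2.22, 2.22, 3.01, 3.01, 3.14, 3.14, 3.14].

INTERFACE

Orientations are given as a rotation vector (axis times angle).
In Python, from cell import arm, viewer, probe_bus gives the robot as it stands (arm), with the cameras (viewer) and the readings (probe_bus).
- The arm moves only by the shell command python3 nudge.py 'ROWS' [FORCE]. ROWS is a JSON list of rows, 1 to 10 of them, each of 5 numbers: dx, dy, dz in m, then a turn about the tool's z in rad, then the opening from 0.0 (shut) to 1.0 (fully open); each row shifts and turns the commanded pose from where the row before left it, along the tool's axes as they then stand; what a row does not reach is not made up. A row lasts 1/10 s, in which the tool goes at most 0.05 m and 0.15 rad, less where a joint would pass 70% of its speed; a pose out of reach is approached as far as the arm can. The fingers move at their own pace and stop on an object; FORCE is the grip in N (left out, the last holds). Time passes only in rows, so rows that do not move let the fingers close. It prints the time, the measured TCP pose, the force, the opening and the grip force at its end.
- probe_bus.observe(): the state, without advancing time (a new reading comes with each control period).
- viewer.get_image(name): name is "scene" or "side" or "wrist"; returns a dict with "image" (384x512x3 uint8, blue, green, red), "fx", "fy", "cx", "cy" (pixels), "distortion" ([k1, k2, p1, p2, k3] as OpenCV has them; the pictures are not rectified), "cam_to_world" (4x4, takes a point from camera to world coordinates); the wrist camera has in their place "mount" (4x4, takes a point from camera to tool coordinates, whose origin is the TCP and whose axes are the flange's). Camera axes: x right, y down, z forward; pixel columns grow to the right and rows downward; lengths in m; the calibration is good to about 2 mm. A picture is of the moment at which its call begins: read the wrist's pose just before it. There is no depth.
- arm.sign_off(): hands the job in; it is judged then, once.
The state is a dict: "clock": time; "joints": joint angles; "dq": joint speeds; "joint_efforts": joint torques, N m; "position": TCP position; "ee_rot": TCP orientation; "force": force on the tool from outside, world axes, zero at the start; "ft_torque": the same for the moment, N m; "width": opening from 0.0 (shut) to 1.0 (fully open); "gripper_force": force on a finger pad.
Only numpy, scipy, OpenCV 4.12 (cv2) and the standard library are available. Lean on these libraries where they do the work, as an engineer would, in place of code of your own. Each camera call takes 0.05 s, during which the arm holds its last target. There are 200 camera calls.

TASK

One of the two power modules on the bench still has a bare copper face. Take the loose black finned heatsink and wring it on: set it down flat so that it overlaps only part of the copper face and hangs over one edge, then, keeping the faces in light contact, slide it to the middle of the face, square to it with its long side along the face's long side, and let go. Do not lower it straight onto the middle, and leave the yellow transformers alone.

Things in the scene. Friction and masses are not known exactly. Their poses are not given: they have to be found in the camera images.
- heatsink: the loose heatsink: black, 28 (x) x 40 (y) x 22 (z) mm, 35 g, on the bench with its fins up. Origin: centre of its flat underside; z up. Base 4 mm thick; above it thin upright fins run along x, the outermost with outer faces at y = +-19 mm: grip along y, 38 mm over the fins, tips 3 mm or more above the underside. An identical one is fixed on the other module.
- module_bare: the power module with the bare copper face, fixed: base plate 90 (x) x 104 (y) x 6 mm, on it a black body 68 x 86 mm up to z = 20 mm, on that the flat copper face 52 (x) x 64 (y) mm, centred, top at z = 26 mm. Brass terminals (to z = 23 mm) beyond the face's two short ends; nothing is higher than the face. Origin: centre of the underside, on the bench; z up.
- transformer_a: a loose yellow and black transformer, 26 x 38 x 37 mm, a bystander; origin at the centre of its underside.
- transformer_b: another loose yellow and black transformer, 26 x 38 x 37 mm, a bystander; origin at the centre of its underside.

How it is judged:
By the outcome, as a careful person would: the job done as asked, in the order asked, and still so for the second after the job is handed in, with the robot touching nothing.
It also fails if it takes over 35 s, if anything falls off the work surface, if the arm or the gripper's body presses on something with over 40 N, if the wrist force passes 120 N, or if a joint passes its speed limit or range.

## Working session

There is one attempt and no reset: what is moved stays moved. The work goes in short steps, Python scripts to look and compute and a shell command to move; the robot and the scene stay as the last step left them, time stands still between calls to the robot, and variables do not carry over. Pictures are saved under pics/ and viewed, at most 10 in all, crops included, and the job is handed in when it is done.

```bash
ls; mkdir -p pics; cat > h.py <<'E'
import numpy as np, cv2
from scipy.spatial.transform import Rotation as R
from cell import arm, viewer, probe_bus
def snap(n,f):
    s=probe_bus.observe(); im=viewer.get_image(n); cv2.imwrite(f,im["image"])
    K=np.array([[im["fx"],0,im["cx"]],[0,im["fy"],im["cy"]],[0,0,1]])
    if n=="wrist":
        T=np.eye(4);T[:3,:3]=R.from_rotvec(s["ee_rot"]).as_matrix();T[:3,3]=s["position"];T=T@np.array(im["mount"])
    else: T=np.array(im["cam_to_world"])
    np.savez(f+".npz",K=K,d=np.array(im["distortion"],float),T=T)
def pt(f,uv,z):
    c=np.load(f+".npz");p=cv2.undistortPoints(np.array(uv,float).reshape(-1,1,2),c["K"],c["d"]).reshape(-1,2)
    d=np.c_[p,np.ones(len(p))]@c["T"][:3,:3].T;o=c["T"][:3,3]
    return o+d*((z-o[2])/d[:,2])[:,None]
def px(f,P):
    c=np.load(f+".npz");Ti=np.linalg.inv(c["T"])
    return cv2.projectPoints(np.array(P,float),cv2.Rodrigues(Ti[:3,:3])[0],Ti[:3,3],c["K"],c["d"])[0].reshape(-1,2)
E
python3 - <<'E'
from h import *
for n in("scene","wrist","side"): snap(n,f"pics/{n}0.png")
a=[cv2.imread(f"pics/{n}0.png") for n in("scene","wrist","side")]
print(probe_bus.observe())
for n in("scene","wrist","side"):print(np.load(f"pics/{n}0.png.npz")["T"].round(3))
E
```

```text
cell.py
nudge.py
pics
{'clock': 0.15, 'joints': array([-0.10267023,  0.43505524,  0.02497539,  1.57387398, -0.01159427,
        1.13397863, -0.07511985]), 'dq': array([ 0.0010601 , -0.00354161, -0.00174473, -0.00292229, -0.00092497,
       -0.00015741, -0.00079692]), 'joint_efforts': array([ 9.13879558e-04, -6.68263149e+01,  9.85680185e-01, -3.14695251e+01,
       -6.03506877e-02,  3.94195947e-02,  8.07748006e-05]), 'position': array([ 6.24591795e-01, -8.11894392e-06,  1.97735517e-01]), 'ee_rot': array([-2.22093411e+00, -2.22089669e+00,  1.41917492e-03]), 'force': array([-0.90517296,  0.84311216,  0.34682952]), 'ft_torque': array([ 0.04753006,  0.02482982, -0.00040305]), 'gripper_force': 0.0, 'width': 1.000445447735326}
[[-0.697 -0.526  0.488  0.002]
 [-0.717  0.504 -0.482  0.522]
 [ 0.007 -0.685 -0.728  0.838]
 [ 0.     0.     0.     1.   ]]
[[ 1.     0.    -0.003  0.625]
 [-0.001 -0.963 -0.271  0.074]
 [-0.003  0.271 -0.963  0.383]
 [ 0.     0.     0.     1.   ]]
[[ 0.944 -0.111  0.312  0.195]
 [-0.33  -0.387  0.861 -0.896]
 [ 0.025 -0.916 -0.401  0.428]
 [ 0.     0.     0.     1.   ]]
```

View pics/scene0.png

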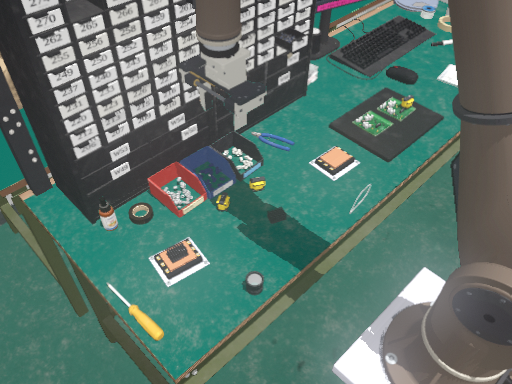

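View pics/wrist0.png

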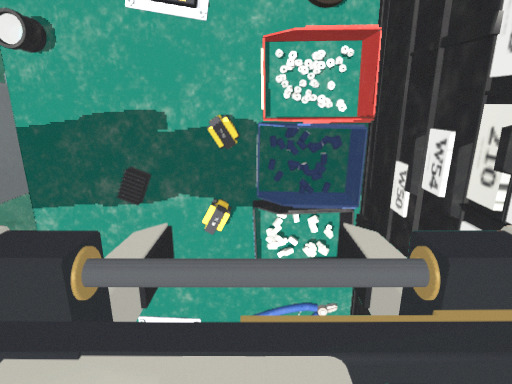

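The scene view shows the bare module at about (335,161) and the loose heatsink at (277,214), which is at (135,185) in the wrist view. The transformers are at (223,202) and (258,184). I'll enlarge the heatsink and the bare module.

```bash
python3 - <<'E'
from h import *
w=cv2.imread("pics/wrist0.png")[155:215,100:170];s=cv2.imread("pics/scene0.png")[135:190,300:370]
w=cv2.convertScaleAbs(w,alpha=2.5)
cv2.imwrite("pics/c0.png",np.hstack([cv2.resize(w,(400,343),interpolation=2)[:314],cv2.resize(s,(400,314),interpolation=2)]))
print(pt("pics/wrist0.png",[[135,185]],.022),pt("pics/scene0.png",[[277,214]],.01))
print(pt("pics/scene0.png",[[335,161]],.026), pt("pics/wrist0.png",[[223,132],[215,217]],.037))
E
```

```text
[[ 0.4787951  -0.01896628  0.022     ]] [[ 0.47205208 -0.02583394  0.01      ]]
[[ 0.48454736 -0.25743968  0.026     ]] [[ 0.58889206  0.04538211  0.037     ]
 [ 0.57647706 -0.0545392   0.037     ]]
```

View pics/c0.png

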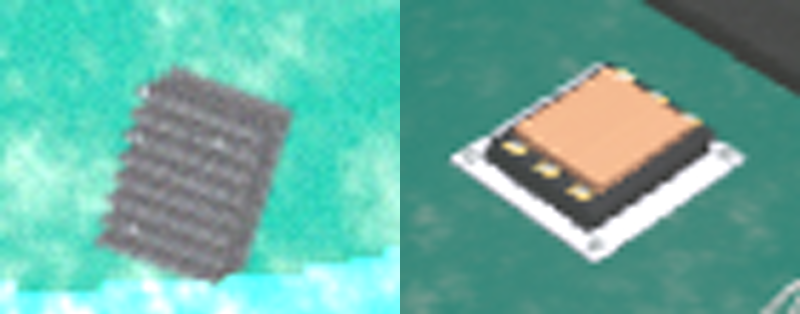

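```bash
python3 nudge.py '[[-0.036,-0.018,0,0,1],[-0.036,-0.018,0,0,1],[-0.036,-0.018,0,0,1],[-0.036,-0.018,0,0,1],[-0.036,-0.018,0,0,1],[-0.036,-0.018,0,0,1],[-0.036,-0.018,0,0,1],[-0.036,-0.018,0,0,1],[0,0,0,0,1],[0,0,0,0,1]]'; python3 - <<'E'
from h import *
snap("wrist","pics/w1.png")
w=cv2.imread("pics/w1.png")[0:240]
cv2.imwrite("pics/w1c.png",cv2.resize(w[:,100:420],(800,600),interpolation=2))
print(px("pics/w1.png",[[.4845,-.2574,.026]]))
E
```

```text
clock: 1.15
position: [0.4803, -0.2888, 0.1982]
ee_rot: [-2.224, -2.218, 0.0]
force: [0.4, 0.4, 0.5]
width: 1.0
gripper_force: 0.0
[[258.56151976 143.5338271 ]]
```

View pics/w1c.png

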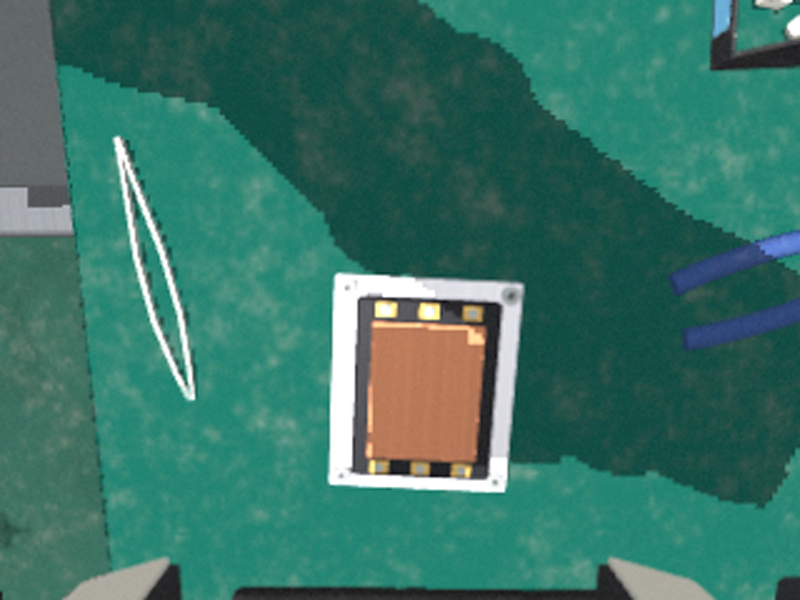

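The wrist view shows the copper face with corners at crop (372,322), (486,327), (478,464) and (367,458). The plate corners are (334,274), (524,284), (506,492) and (330,485). I'll fit the pose, then go to the heatsink.

```bash
python3 - <<'E'
from h import *
def fit(c,z,hx,hy):
    P=pt("pics/w1.png",np.array(c)/2.5+[100,0],z)[:,:2]
    M=np.array([[-hx,hy],[hx,hy],[hx,-hy],[-hx,-hy]])
    d=P-P.mean(0);a=np.arctan2((M[:,0]*d[:,1]-M[:,1]*d[:,0]).sum(),(M*d).sum())
    L=[np.linalg.norm(P[i]-P[i-1]) for i in range(4)]
    print(P.mean(0),np.degrees(a),np.round(L,4))
fit([[372,322],[486,327],[478,464],[367,458]],.026,.026,.032)
fit([[334,274],[524,284],[506,492],[330,485]],.006,.045,.052)
E
python3 nudge.py '[[0.046,0,0,0,1],[0.046,0,0,0,1],[0.046,0,0,0,1],[0.046,0,0,0,1],[0.046,0,0,0,1],[0,0,0,0,1],[0,0,0,0,1]]'; python3 - <<'E'
from h import *
snap("wrist","pics/w2.png")
u=px("pics/w2.png",[[.477,-.022,.01]])[0].astype(int);x,y=u-[40,30];print(x,y)
w=cv2.imread("pics/w2.png")[y:y+60,x:x+80]
cv2.imwrite("pics/w2c.png",cv2.resize(cv2.convertScaleAbs(w,alpha=2),(800,600),interpolation=2))
E
```

```text
[ 0.49820174 -0.27396524] -2.47262491005269 [0.0639 0.0521 0.0646 0.0532]
[ 0.49799017 -0.27386793] -2.616738828774834 [0.1041 0.0903 0.1032 0.0899]
clock: 1.9
position: [0.4812, -0.0555, 0.1984]
ee_rot: [-2.215, -2.227, -0.0]
force: [0.7, -1.7, -0.8]
width: 1.001
gripper_force: 0.0
211 110
```

View pics/w2c.png

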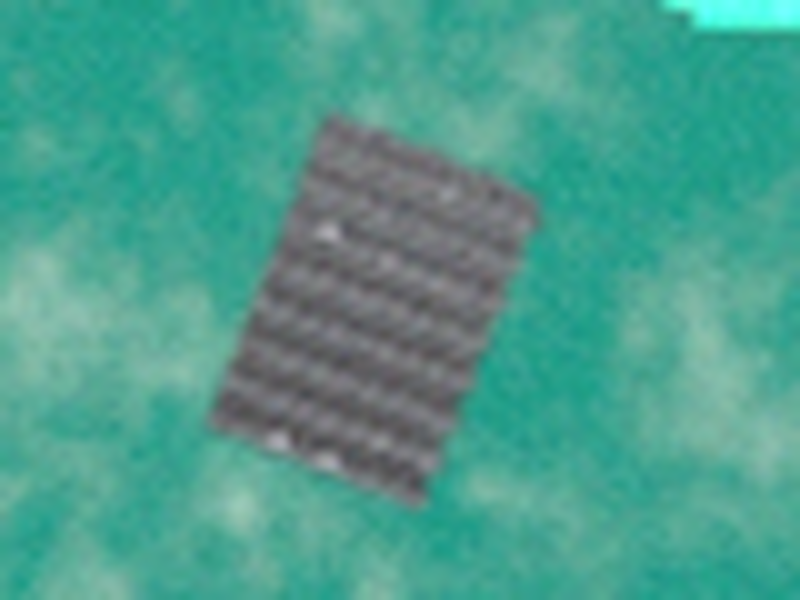

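The heatsink fills the crop, with corners at (330,112), (540,215), (425,505) and (210,420). Its fins run along about -20°.

```bash
python3 - <<'E'
from h import *
f="pics/w2.png"
c=np.array([[330,112],[540,215],[425,505],[210,420]])/10+[211,110]
P=np.vstack([pt(f,c[:2],.006),pt(f,c[2:],.022)])[:,:2]
print(P,np.load(f+".npz")["T"][:3,3],[np.linalg.norm(P[i]-P[i-1]) for i in range(4)])
from scipy.optimize import least_squares
M=np.array([[-14,20,5],[14,20,5],[14,-19,22],[-14,-19,22]])/1e3
def res(q):
    r=R.from_euler("z",q[2]).apply(M)+[q[0],q[1],0]
    return (px(f,r)-c).ravel()
s=least_squares(res,[.477,-.02,-.35],x_scale=[.01,.01,.1]);print(s.x,np.degrees(s.x[2]),s.fun.round(1))
print(pt("pics/scene0.png",[[336.2,146.4],[353,156],[334.5,169.5],[318.9,158.6]],.026).mean(0))
st=probe_bus.observe();print(R.from_rotvec(st["ee_rot"]).as_matrix().round(3),st["joints"].round(2))
E
```

```text
[[ 4.67775191e-01  8.96865467e-05]
 [ 4.93059843e-01 -1.19281405e-02]
 [ 4.79393023e-01 -4.45679441e-02]
 [ 4.54065371e-01 -3.45942258e-02]] [0.48138046 0.01824462 0.3843403 ] [np.float64(0.037295213310536), np.float64(0.027995388903805565), np.float64(0.03538557298039052), np.float64(0.027220671726045916)]
[ 0.47338669 -0.02325684 -0.39522639] -22.644804144616238 [ 0.4 -0.5  0.8 -1.5 -0.3  1.3 -0.8  0.7]
[ 0.49194554 -0.26958952  0.026     ]
[[-0.002  1.     0.   ]
 [ 1.     0.002 -0.   ]
 [-0.     0.    -1.   ]] [ 0.01  0.21 -0.    1.9   0.    1.03  0.01]
```

```bash
python3 nudge.py '[[0.0325,-0.0077,0,0,1],[0,0,0.015,-0.15,1],[0,0,0.015,-0.15,1],[0,0,0.015,-0.15,1],[0,0,0.015,-0.15,1],[0,0,0.015,-0.15,1],[0,0,0.015,-0.15,1],[0,0,0.015,-0.15,1],[0,0,0.015,-0.15,1],[0,0,0,0,1]]' 15; python3 nudge.py '[[0,0,0.02,0,1],[0,0,0.02,0,1],[0,0,0.02,0,1],[0,0,0,0,1],[0,0,0,0,1]]'; python3 - <<'E'
from h import *
snap("scene","pics/s2.png");snap("side","pics/sd2.png")
s=probe_bus.observe();print(s["position"],R.from_rotvec(s["ee_rot"]).as_matrix().round(3))
out=[]
for n in("s2","sd2"):
    u=px(f"pics/{n}.png",[[.4735,-.023,.02]])[0].astype(int);print(u)
    im=cv2.copyMakeBorder(cv2.imread(f"pics/{n}.png"),60,60,60,60,0)
    out.append(cv2.resize(im[u[1]+20:u[1]+100,u[0]+20:u[0]+100],(400,400),interpolation=2))
cv2.imwrite("pics/c2.png",np.hstack(out))
E
```

```text
clock: 2.95
position: [0.4721, -0.0269, 0.0767]
ee_rot: [-0.578, -3.085, 0.001]
force: [-0.2, 0.1, -0.2]
width: 1.0
gripper_force: 0.0
clock: 3.45
position: [0.4736, -0.026, 0.0189]
ee_rot: [-0.584, -3.087, 0.001]
force: [-0.3, -0.6, -0.7]
width: 0.998
gripper_force: 0.0
[ 0.47421483 -0.02575627  0.01949846] [[-0.931  0.364  0.002]
 [ 0.364  0.931 -0.   ]
 [-0.002  0.    -1.   ]]
[275 211]
[242 196]
```

View pics/c2.png

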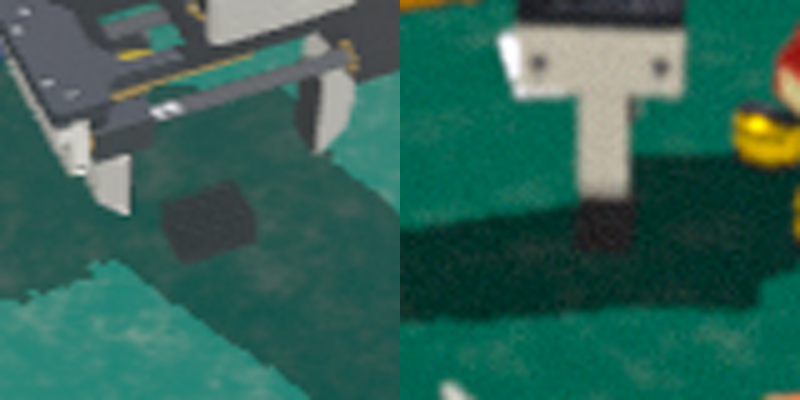

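In the side view (right) the finger (578–632) sits centred on the heatsink (577–634), and in the scene view the heatsink lies between the fingers. I'll go down and grip.

```bash
python3 nudge.py '[[0,0,0.0125,0,1],[0,0,0,0,0.6],[0,0,0,0,0.5],[0,0,0,0,0.3],[0,0,0,0,0.3],[0,0,0,0,0.3],[0,0,0,0,0.3],[0,0,0,0,0.3]]' 20
```

```text
clock: 4.35
position: [0.4733, -0.0255, 0.0059]
ee_rot: [0.579, 3.088, -0.0]
force: [0.2, -0.1, 0.1]
width: 0.444
gripper_force: 0.0
```

```bash
python3 nudge.py '[[0,0,0,0,0.3],[0,0,0,0,0.3],[0,0,0,0,0.3],[0,0,0,0,0.3]]' 20
```

```text
clock: 4.75
position: [0.4733, -0.0255, 0.0058]
ee_rot: [-0.579, -3.088, 0.0]
force: [-0.6, -0.0, -0.4]
width: 0.299
gripper_force: 0.0
```

```bash
python3 - <<'E'
from h import *
snap("scene","pics/s3.png");snap("side","pics/sd3.png")
s=probe_bus.observe();print(s["width"],s["gripper_force"])
out=[]
for n in("s3","sd3"):
    u=px(f"pics/{n}.png",[[.4735,-.023,.02]])[0].astype(int);print(u)
    im=cv2.copyMakeBorder(cv2.imread(f"pics/{n}.png"),60,60,60,60,0)
    out.append(cv2.resize(cv2.convertScaleAbs(im[u[1]+20:u[1]+100,u[0]+20:u[0]+100],alpha=1.7),(400,400),interpolation=2))
cv2.imwrite("pics/c3.png",np.hstack(out))
E
```

```text
0.2986305197092049 0.0
[275 211]
[242 196]
```

View pics/c3.png

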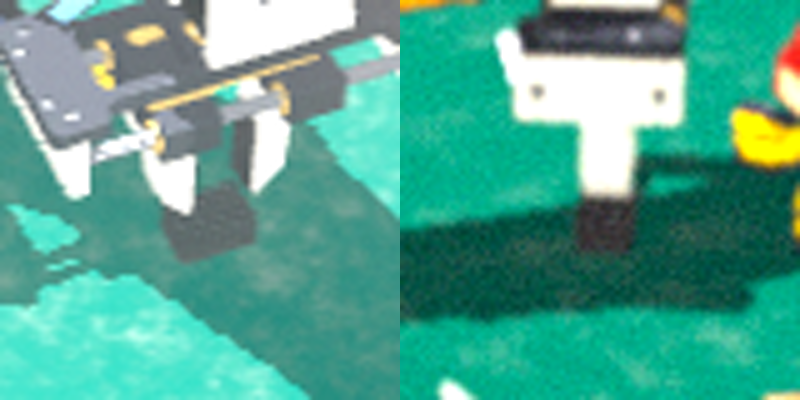

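```bash
python3 - <<'E'
from h import *
s=probe_bus.observe();Rm=R.from_rotvec(s["ee_rot"]).as_matrix();p=s["position"]
for sg in(-1,1):
    q=p+Rm[:,1]*sg*.0137; print(q,px("pics/s3.png",[q]),px("pics/sd3.png",[q]))
def tri(a,b):
    A=[]
    for f,uv in(("pics/s3.png",a),("pics/sd3.png",b)):
        c=np.load(f+".npz");d=np.append(cv2.undistortPoints(np.array([[uv]],float),c["K"],c["d"]).ravel(),1)
        A.append((c["T"][:3,3],c["T"][:3,:3]@d))
    (o1,d1),(o2,d2)=A;n=np.cross(d1,d2);t=np.linalg.solve(np.c_[d1,-d2,n],o2-o1)
    return o1+t[0]*d1,t[2]*np.linalg.norm(n)
print(tri((277,215),(243,201)))
for z in(0,.01,.022): print(z,pt("pics/s3.png",[[277,215]],z),pt("pics/sd3.png",[[243,201]],z))
E
```

```text
[ 0.46837112 -0.03829454  0.00582805] [[281.61939422 213.25759241]] [[242.66395542 204.07006978]]
[ 0.47830081 -0.01275709  0.00582784] [[271.22565961 216.59274906]] [[243.382583   199.52727731]]
(array([ 0.47155807, -0.02551892,  0.00702442]), np.float64(0.001929924378448774))
0 [[ 0.47552514 -0.03014794  0.        ]] [[ 0.47853058 -0.00899115  0.        ]]
0.01 [[ 0.4698776  -0.02355804  0.01      ]] [[ 0.47189534 -0.02971852  0.01      ]]
0.022 [[ 0.46310055 -0.01565016  0.022     ]] [[ 0.46393307 -0.05459136  0.022     ]]
```

```bash
python3 - <<'E'
from h import *
print(arm.tcp_to_grasp)
s=probe_bus.observe();Rm=R.from_rotvec(s["ee_rot"]).as_matrix();p=s["position"]
for off in(0,.01,.02,.03):
  for sg in(-1,1):
    q=p+Rm[:,1]*sg*.0137+[0,0,off]; q2=np.array([.4742,-.0258,.0195+off])+Rm[:,1]*sg*.046
    print(off,sg,px("pics/s3.png",[q]).round(1),px("pics/sd3.png",[q]).round(1),"| c2",px("pics/s3.png",[q2]).round(1),px("pics/sd3.png",[q2]).round(1))
im=[cv2.imread("pics/s3.png")[185:235,240:310],cv2.imread("pics/sd3.png")[165:215,210:280]]
cv2.imwrite("pics/c4.png",np.hstack([cv2.resize(cv2.convertScaleAbs(i,alpha=2.5),(395,282),interpolation=0) for i in im]))
E
```

```text
0.0188
0 -1 [[281.6 213.3]] [[242.7 204.1]] | c2 [[293.9 205.3]] [[242.2 204.6]]
0 1 [[271.2 216.6]] [[243.4 199.5]] | c2 [[258.7 216.5]] [[244.6 189.7]]
0.01 -1 [[281.8 210.5]] [[242.7 200.4]] | c2 [[294.2 202.5]] [[242.2 200.8]]
0.01 1 [[271.4 213.8]] [[243.4 195.9]] | c2 [[258.8 213.7]] [[244.6 186.1]]
0.02 -1 [[282.1 207.7]] [[242.8 196.7]] | c2 [[294.5 199.7]] [[242.3 197. ]]
0.02 1 [[271.5 211. ]] [[243.5 192.3]] | c2 [[258.9 210.9]] [[244.7 182.6]]
0.03 -1 [[282.3 204.9]] [[242.8 193. ]] | c2 [[294.9 196.8]] [[242.3 193.2]]
0.03 1 [[271.7 208.2]] [[243.5 188.7]] | c2 [[259. 208.]] [[244.7 179. ]]
```

View pics/c4.png

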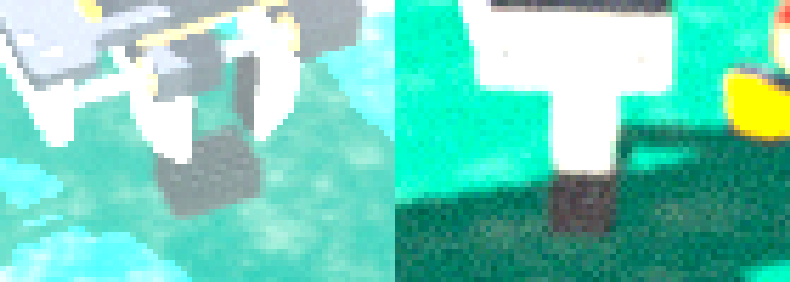

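The measurements agree with the pictures. The fingers closed to 27 mm with no contact, and both views show the tips about 20 mm higher than the reported TCP, just over the fin tops. I'll reopen and go down in small steps, watching the force.

```bash
python3 nudge.py '[[0,0,0,0,0.7],[0,0,0,0,0.7],[0,0,0,0,0.7],[0,0,0,0,0.7],[0,0,0,0,0.7],[0,0,0,0,0.7]]' 20;  python3 nudge.py '[[0,0,0.003,0,0.7],[0,0,0.002,0,0.7],[0,0,0,0,0.7]]'
```

```text
clock: 5.45
position: [0.4733, -0.0255, 0.0059]
ee_rot: [0.579, 3.088, -0.0]
force: [0.8, -1.0, 0.3]
width: 0.698
gripper_force: 0.0
clock: 5.75
position: [0.473, -0.0255, 0.0005]
ee_rot: [-0.579, -3.087, 0.0]
force: [0.4, -1.1, -0.6]
width: 0.701
gripper_force: 0.0
```

```bash
python3 nudge.py '[[0,0,0.002,0,0.7],[0,0,0.002,0,0.7],[0,0,0,0,0.7]]'
```

```text
clock: 6.05
position: [0.4731, -0.0255, -0.0035]
ee_rot: [-0.579, -3.087, 0.0]
force: [0.2, 0.2, -0.7]
width: 0.696
gripper_force: 0.0
```

```bash
python3 nudge.py '[[0,0,0.002,0,0.7],[0,0,0.002,0,0.7],[0,0,0,0,0.7]]'; python3 - <<'E'
from h import *
snap("scene","pics/s5.png");snap("side","pics/sd5.png")
im=[cv2.imread("pics/s5.png")[185:235,240:310],cv2.imread("pics/sd5.png")[165:215,210:280]]
cv2.imwrite("pics/c5.png",np.hstack([cv2.resize(cv2.convertScaleAbs(i,alpha=1.6),(395,282),interpolation=2) for i in im]))
E
```

```text
clock: 6.35
position: [0.4731, -0.0255, -0.0074]
ee_rot: [-0.579, -3.087, 0.0]
force: [0.6, 0.6, -0.0]
width: 0.697
gripper_force: 0.0
```

View pics/c5.png

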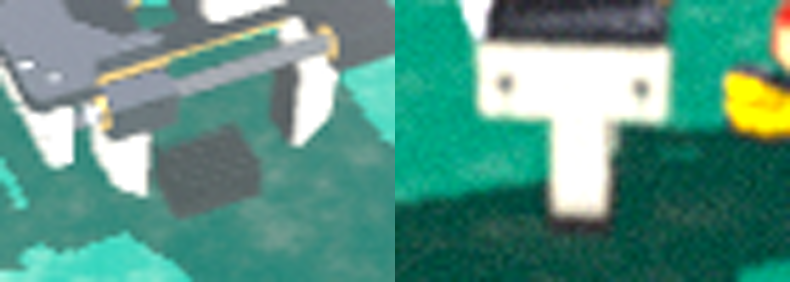

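The heatsink now sits between the fingers in the scene view, and the front fingertip is at side (crop) row 215. I'll work out the real tip height.

```bash
python3 - <<'E'
from h import *
s=probe_bus.observe();Rm=R.from_rotvec(s["ee_rot"]).as_matrix();p=s["position"]
for off in(.01,.015,.02,.025):
  for h in(.032,.042):
    for sg in(-1,1):
     for w in (-.0095,.0095):
      q=p+Rm[:,1]*sg*h+Rm[:,0]*w+[0,0,off]
      print(off,h,sg,w,((px("pics/s5.png",[q])-[240,185])*5.64).round(0),((px("pics/sd5.png",[q])-[210,165])*5.64+[395,0]).round(0))
E
```

```text
0.01 0.032 -1 -0.0095 [[263. 136.]] [[598. 245.]]
0.01 0.032 -1 0.0095 [[283. 167.]] [[554. 244.]]
0.01 0.032 1 -0.0095 [[127. 180.]] [[606. 185.]]
0.01 0.032 1 0.0095 [[146. 212.]] [[565. 184.]]
0.01 0.042 -1 -0.0095 [[284. 130.]] [[597. 255.]]
0.01 0.042 -1 0.0095 [[304. 160.]] [[553. 254.]]
0.01 0.042 1 -0.0095 [[106. 187.]] [[607. 176.]]
0.01 0.042 1 0.0095 [[124. 219.]] [[567. 175.]]
0.015 0.032 -1 -0.0095 [[264. 129.]] [[598. 235.]]
0.015 0.032 -1 0.0095 [[284. 160.]] [[554. 233.]]
0.015 0.032 1 -0.0095 [[128. 172.]] [[606. 175.]]
0.015 0.032 1 0.0095 [[146. 204.]] [[565. 174.]]
0.015 0.042 -1 -0.0095 [[285. 122.]] [[597. 245.]]
0.015 0.042 -1 0.0095 [[305. 153.]] [[553. 243.]]
0.015 0.042 1 -0.0095 [[106. 179.]] [[608. 167.]]
0.015 0.042 1 0.0095 [[124. 211.]] [[567. 165.]]
0.02 0.032 -1 -0.0095 [[265. 121.]] [[598. 225.]]
0.02 0.032 -1 0.0095 [[284. 152.]] [[555. 223.]]
0.02 0.032 1 -0.0095 [[128. 164.]] [[607. 165.]]
0.02 0.032 1 0.0095 [[146. 196.]] [[565. 164.]]
0.02 0.042 -1 -0.0095 [[286. 114.]] [[597. 235.]]
0.02 0.042 -1 0.0095 [[306. 145.]] [[553. 233.]]
0.02 0.042 1 -0.0095 [[106. 171.]] [[608. 157.]]
0.02 0.042 1 0.0095 [[124. 203.]] [[567. 155.]]
0.025 0.032 -1 -0.0095 [[266. 113.]] [[599. 214.]]
0.025 0.032 -1 0.0095 [[285. 144.]] [[555. 212.]]
0.025 0.032 1 -0.0095 [[128. 157.]] [[607. 155.]]
0.025 0.032 1 0.0095 [[147. 188.]] [[565. 154.]]
0.025 0.042 -1 -0.0095 [[287. 106.]] [[597. 224.]]
0.025 0.042 -1 0.0095 [[307. 137.]] [[553. 222.]]
0.025 0.042 1 -0.0095 [[106. 163.]] [[608. 147.]]
0.025 0.042 1 0.0095 [[125. 196.]] [[567. 145.]]
```

```bash
python3 nudge.py '[[0,0,0.002,0,0.7],[0,0,0.002,0,0.7],[0,0,0.002,0,0.7],[0,0,0.001,0,0.7],[0,0,0,0,0.3],[0,0,0,0,0.3],[0,0,0,0,0.3],[0,0,0,0,0.3],[0,0,0,0,0.3],[0,0,0,0,0.3]]' 20
```

```text
clock: 7.45
position: [0.4734, -0.0255, -0.0141]
ee_rot: [0.579, 3.088, 0.0]
force: [-0.1, 0.5, 1.5]
width: 0.397
gripper_force: 20.0
```

Gripped: 36.5 mm opening, 20 N. I'll lift, square up to the module, and go over to the offset spot, 24 mm to the module's −x side.

```bash
python3 nudge.py '[[0,0,-0.02,0,0.3],[0,0,-0.03,-0.11,0.3],[0,0,0,-0.11,0.3],[0,0,0,-0.109,0.3],[0,0,0,0,0.3]]' 20;python3 nudge.py '[[-0.0019,-0.0412,0,0,0.3],[-0.0019,-0.0412,0,0,0.3],[-0.0019,-0.0412,0,0,0.3],[-0.0019,-0.0412,0,0,0.3],[-0.0019,-0.0412,0,0,0.3],[-0.0019,-0.0412,0,0,0.3],[0,0,0,0,0.3],[0,0,0,0,0.3]]'; python3 - <<'E'
from h import *
s=probe_bus.observe();Rm=R.from_rotvec(s["ee_rot"]).as_matrix();print(s["position"],Rm.round(4),s["gripper_force"],s["force"])
E
```

```text
clock: 7.95
position: [0.4733, -0.0257, 0.036]
ee_rot: [0.064, 3.141, 0.0]
force: [0.5, -0.4, -0.8]
width: 0.4
gripper_force: 20.0
clock: 8.75
position: [0.4738, -0.2738, 0.0353]
ee_rot: [-0.074, -3.14, -0.001]
force: [-0.2, 0.4, -1.6]
width: 0.401
gripper_force: 20.0
[ 0.47375213 -0.27377111  0.03533182] [[-9.989e-01  4.700e-02 -7.000e-04]
 [ 4.700e-02  9.989e-01  4.000e-04]
 [ 7.000e-04  4.000e-04 -1.000e+00]] 20.000043511390686 [-0.22527088  0.43319301 -1.61643229]
```

```bash
python3 nudge.py '[[0,0,0.01,0,0.3],[0,0,0.01,0,0.3],[0,0,0,0,0.3],[0,0,0,0,0.3]]'; python3 nudge.py '[[0,0,0.001,0,0.3],[0,0,0.001,0,0.3],[0,0,0,0,0.3],[0,0,0,0,0.3]]';python3 nudge.py '[[0,0,0.0007,0,0.3],[0,0,0,0,0.3],[0,0,0,0,0.3]]'
```

```text
clock: 9.15
position: [0.4742, -0.2719, 0.0153]
ee_rot: [-0.064, -3.14, -0.001]
force: [0.2, 0.1, -0.8]
width: 0.399
gripper_force: 20.0
clock: 9.55
position: [0.4744, -0.2731, 0.014]
ee_rot: [0.066, 3.141, -0.0]
force: [-0.2, 0.1, -0.9]
width: 0.401
gripper_force: 20.0
clock: 9.85
position: [0.4743, -0.273, 0.0131]
ee_rot: [0.066, 3.141, 0.0]
force: [0.3, -0.7, 0.2]
width: 0.4
gripper_force: 20.0
```

```bash
python3 nudge.py '[[0,0,0.0007,0,0.3],[0,0,0,0,0.3],[0,0,0,0,0.3]]'|sed -n '2p;4p';python3 nudge.py '[[0,0,0.0005,0,0.3],[0,0,0,0,0.3],[0,0,0,0,0.3]]'|sed -n '2p;4p'
```

```text
position: [0.4744, -0.273, 0.0124]
force: [-0.1, -0.6, -0.3]
position: [0.4744, -0.273, 0.012]
force: [-0.2, 0.3, 0.6]
```

```bash
python3 nudge.py '[[0,0,0.0005,0,0.3],[0,0,0,0,0.3],[0,0,0,0,0.3]]'|sed -n '2p;4p';python3 - <<'E'
from h import *
print(np.mean([probe_bus.observe()["force"] for _ in range(5)],0))
E
python3 nudge.py '[[0,0,0.0003,0,0.3],[0,0,0,0,0.3],[0,0,0,0,0.3]]'|sed -n '2p;4p'
```

```text
position: [0.4744, -0.273, 0.0119]
force: [-3.0, -0.5, 7.0]
[-2.98517898 -0.49239571  7.0330883 ]
position: [0.4744, -0.273, 0.0119]
force: [-2.6, 1.2, 10.0]
```

The contact height of 0.0119 is as predicted. I'll back off slightly and look at how the heatsink lies relative to the face.

```bash
python3 nudge.py '[[0,0,-0.0003,0,0.3],[0,0,0,0,0.3]]'|sed -n '2p;4p'; python3 - <<'E'
from h import *
snap("scene","pics/s6.png");snap("side","pics/sd6.png")
u=px("pics/s6.png",[[.49,-.274,.026]])[0].astype(int);v=px("pics/sd6.png",[[.49,-.274,.026]])[0].astype(int);print(u,v)
c=[cv2.imread(f)[a[1]-24:a[1]+24,a[0]-32:a[0]+32] for f,a in(("pics/s6.png",u),("pics/sd6.png",v))]
im=[cv2.resize(cv2.convertScaleAbs(i,alpha=1.3),(400,300),interpolation=2) for i in c]
cv2.imwrite("pics/c6.png",np.hstack(im))
mp=R.from_euler("z",-2.55,degrees=True)
for n,a,ox in(("s6",u,0),("sd6",v,400)):
    F=mp.apply(np.array([[-26,-32,26],[26,-32,26],[26,32,26],[-26,32,26]])/1e3)+[.498,-.274,0]
    H=mp.apply(np.array([[-14,-20,26],[14,-20,26],[14,20,26],[-14,20,26]])/1e3)+[.4744,-.273,0]
    for Q in(F,H): print(n,((px(f"pics/{n}.png",Q)-a+[32,24])*6.25+[ox,0]).round(0).tolist())
E
```

```text
position: [0.4744, -0.273, 0.0119]
force: [-2.1, 1.2, 7.3]
[337 157] [288 242]
s6 [[283.0, 139.0], [191.0, 78.0], [91.0, 143.0], [183.0, 207.0]]
s6 [[286.0, 165.0], [236.0, 132.0], [173.0, 174.0], [224.0, 208.0]]
sd6 [[587.0, 210.0], [745.0, 187.0], [666.0, 89.0], [518.0, 109.0]]
sd6 [[538.0, 195.0], [623.0, 183.0], [578.0, 120.0], [496.0, 131.0]]
```

View pics/c6.png

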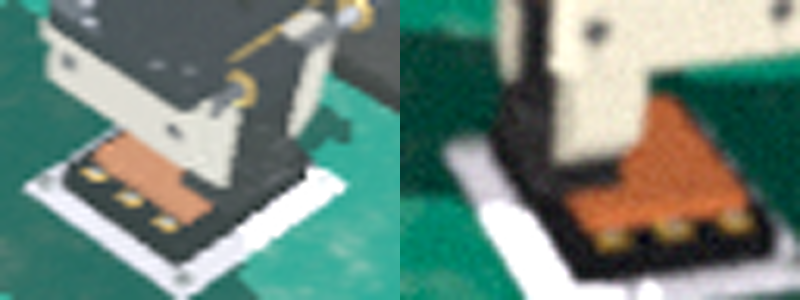

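The scene and side views show the heatsink on the −x part of the copper, overhanging that edge. The lower copper edges I see are the block's side at z = 20 mm, which fits the predicted pose. I'll check the heatsink–face offset numerically by resampling both views onto the face plane.

```bash
python3 - <<'E'
from h import *
mp=R.from_euler("z",-2.55,degrees=True)
for n in("s6","sd6"):
    im=cv2.imread(f"pics/{n}.png");print(n,"rows y=+36..-36, cols x=-44..+36 step 2mm, z=26")
    for y in range(36,-38,-3):
        P=mp.apply([[x/1e3,y/1e3,.026] for x in range(-44,37,2)])+[.498,-.274,0]
        u=px(f"pics/{n}.png",P).astype(np.float32)
        v=cv2.remap(im,u[:,:1],u[:,1:],1).reshape(-1,3).astype(int)
        print("%4d "%y+"".join("C" if r-b>45 and r>g+15 else "W" if min(b,g,r)>120 else "g" if g>r+25 else "." for b,g,r in v))
E
```

```text
s6 rows y=+36..-36, cols x=-44..+36 step 2mm, z=26
  36 .......CCCCCCCCCCCCCCCCCCCCCCCCCC...ggggg
  33 .......CCCCCCCCCCCCCCCCCCCCCCCCCCC..ggggg
  30 .......CCCCCCCCCCCCCCCCCCCCCCCCCCC...gggg
  27 .......CCCCCCCCCCCCCCCCCCCCCCCCCCC...gggg
  24 .......CCCCCCCCCCCCCCCCCCCCCCCCCCC...gggg
  21 ................CCCCCCCCCCCCCCCCCC...gggg
  18 .................CCCCCCCCCCCCCCCCC...gggg
  15 ...................CCCCCCCWCCCCCCC.WW.gg.
  12 .............W.W.WWWWWWWWWWWWWWWWWWWWWWWW
   9 .........WWWWWWWWWWWWWWWWWWWWWWWWWWWWWWWW
   6 ..........WWWWWWWWWWWWWWWWWWWWWWWWWWWWWWW
   3 ...........WWWWWWWWWWWWWWWWWWWWWWWWWWWWWW
   0 ............WWWWWWWWWWWWWW..WWWWWWWWWWWWW
  -3 .............WWWWWWWWWWWWWWW.WWWWWWWWWWWW
  -6 ..............WWWWWWWWWWWWWWWWWWWWWWWWWWW
  -9 ...............WWWWWWWWWWWWWWWWWWWWWWWWWW
 -12 ................WWWWWWWWWWWWWWWWWW...WW.W
 -15 .................WWWWWWWWWWWWW...........
 -18 ..................WWWWWWWWWWW............
 -21 ...................WWWWWWWWWW............
 -24 W...................WWWWW.WWWW...........
 -27 W...................WWWWW...W............
 -30 gg........
[... 652 characters left out ...]
 ............WWWWWWWWWWWWCCCCCCCCCCC...ggg
   3 ...........WWWWWWWWWW..CCCCCCCCCCCC...ggg
   0 .....................CCCCCCCCCCCCCC..gggg
  -3 ....................CCCCCCCCCCCCCCC..gggg
  -6 ....................CCCCCCCCCCCCCCC..gggg
  -9 ...................CCCCCCCCCCCCCCCC..gggg
 -12 ..................CCCCCCCCCCCCCCCCC..gggg
 -15 ..................CCCCCCCCCCCCCCCCC..gggg
 -18 .................CCCCCCCCCCCCCCCCCC..gggg
 -21 ........CCCCCCCCCCCCCCCCCCCCCCCCCCC..gggg
 -24 .......CCCCCCCCCCCCCCCCCCCCCCCCCCCC..gggg
 -27 W......CCCCCCCCCCCCCCCCCCCCCCCCCCCC..gggg
 -30 W......CCCCCCCCCCCCCCCCCCCCCCCCCCCC..gggg
 -33 W......CCCCCCCCCCCCCCCCCCCCCCCCCCCC..gggg
 -36 W......CCCCCCCCCCCCCCCCCCCCCCCCCCCC..gggg
```

The relative offset agrees with the TCP numbers to within 1 mm. I'll slide it 23.6 mm in +x in light contact.

```bash
python3 nudge.py '[[-0.002,0,0,0,0.3],[-0.002,0,0,0,0.3],[-0.002,0,0,0,0.3],[-0.002,0,0,0,0.3]]'|sed -n '2p;4,6p'
```

```text
position: [0.4811, -0.2737, 0.0119]
force: [-6.1, 0.7, 12.0]
width: 0.399
gripper_force: 20.0
```

```bash
python3 nudge.py '[[-0.002,0,-0.0003,0,0.3],[-0.002,0,0,0,0.3],[-0.002,0,0,0,0.3],[-0.002,0,0,0,0.3]]'|sed -n '2p;4,6p'
```

```text
position: [0.4898, -0.2739, 0.0119]
force: [-4.5, 0.4, 7.7]
width: 0.399
gripper_force: 20.0
```

```bash
python3 nudge.py '[[-0.002,0,0,0,0.3],[-0.002,0,0,0,0.3],[-0.002,0,0,0.003,0.3],[-0.0016,0,0,0,0.3],[0,0,0,0,0.3],[0,0,0,0,0.3]]'; python3 - <<'E'
from h import *
s=probe_bus.observe();Rm=R.from_rotvec(s["ee_rot"]).as_matrix();print(s["position"].round(4),Rm[:2,:2].round(4))
snap("scene","pics/s7.png");snap("side","pics/sd7.png")
mp=R.from_euler("z",-2.55,degrees=True)
for n in("s7","sd7"):
    im=cv2.imread(f"pics/{n}.png")
    for y in list(range(36,11,-3))+list(range(-12,-37,-3)):
        P=mp.apply([[x/1e3,y/1e3,.026] for x in range(-44,37,2)])+[.498,-.274,0]
        u=px(f"pics/{n}.png",P).astype(np.float32)
        v=cv2.remap(im,u[:,:1],u[:,1:],1).reshape(-1,3).astype(int)
        print("%4d "%y+"".join("C" if r-b>45 and r>g+15 else "W" if min(b,g,r)>120 else "g" if g>r+25 else "." for b,g,r in v))
E
```

```text
clock: 12.75
position: [0.4978, -0.2742, 0.0119]
ee_rot: [-0.071, -3.141, 0.0]
force: [-1.9, -0.1, 6.4]
width: 0.399
gripper_force: 20.0
[ 0.4978 -0.2742  0.0119] [[-0.999  0.045]
 [ 0.045  0.999]]
  36 ......CCCCCCCCCCCCCCCCCCCCCCCCCCC...ggggg
  33 .......CCCCCCCCCCCCCCCCCCCCCCCCCCC...gggg
  30 .......CCCCCCCCCCCCCCCCCCCCCCCCCCC...gggg
  27 .......CCCCCCCCCCCCCCCCCCCCCCCCCCC...gggg
  24 .......CCCCCCCCCCCCCCCCCCCCCCCCCCC...gggg
  21 .......CCCCCCC..............CCCCCC...gggg
  18 .......CCCCCC................CCCCC...gggg
  15 .......CCCCCCC................CCCC....ggg
  12 .......CCCCCCC................WWWWWWWWWWW
 -12 .......CCCCCCC..............WWWWWWWWWWWWW
 -15 ......CCCCCCCC...............WWWWWWWWWWWW
 -18 ......CCCCCCCCC...............WWWWWWWWWWW
 -21 .......CCCCCCCCC...............WWWWWWWWWW
 -24 W......CCCCCCCCCC...............WWWWWWWWW
 -27 W......CCCCCCCCCC................WWWWW...
 -30 gg.....CCCCCCCCC.C................WWWW...
 -33 gggggg..WWWW..g..C.......................
 -36 gggggggggggggggggggg.....................
  36 gggggggggg....ggg..............WWWWWWWWWW
  33 gggggggg......................WWWWWWWWWWW
  30 ggggg....CCCCCCC..............WWWWWWWWWWW
  27 gggg....CCCCCCCCC............WWWWWWWWWWWW
  24 gg......CCCCCCCC............WWWWWWWWWWWWW
  21 .......CCCCCCCCC...........WWWWWWWWWWWWWW
  18 .......CCCCCCCC............WWWWWWWWWWWWW.
  15 .......CCCCCCCC...........WWWWWWWWWWWWWW.
  12 .......CCCCCCCC..........WWWWWWWWWWWWWW..
 -12 W......CCCCCCCCC..............CCCCC..gggg
 -15 W......CCCCCCCCC.............CCCCCC..gggg
 -18 W......CCCCCCCCCCC..........CCCCCCC..gggg
 -21 W......CCCCCCCCCCCCCCCCCCCCCCCCCCCC..gggg
 -24 W......CCCCCCCCCCCCCCCCCCCCCCCCCCCC..gggg
 -27 W.....CCCCCCCCCCCCCCCCCCCCCCCCCCCCC..gggg
 -30 W.....CCCCCCCCCCCCCCCCCCCCCCCCCCCCC..gggg
 -33 W......CCCCCCCCCCCCCCCCCCCCCCCCCCCC..gggg
 -36 W.....CCCCCCCCCCCCCCCCCCCCCCCCCCCCC..gggg
```

It's centred within about 1 mm and square. I'll release, lift, and check.

```bash
python3 nudge.py '[[0,0,-0.0003,0,0.3],[0,0,0,0,0.5],[0,0,0,0,0.5],[0,0,0,0,0.7],[0,0,0,0,0.7],[0,0,0,0,0.7],[0,0,0,0,0.7]]'|tail -3; python3 nudge.py '[[0,0,-0.01,0,0.7],[0,0,-0.02,0,0.7],[0,0,-0.03,0,0.7],[0,0,-0.04,0,0.7],[0,0,-0.04,0,0.7],[0,0,-0.04,0,0.7],[0.04,0,0,0,0.7],[0.04,0,0,0,0.7],[0,0,0,0,0.7],[0,0,0,0,0.7]]'; python3 - <<'E'
from h import *
snap("scene","pics/s8.png");snap("side","pics/sd8.png")
mp=R.from_euler("z",-2.55,degrees=True)
for n in("s8","sd8"):
    im=cv2.imread(f"pics/{n}.png")
    for y in range(48,-37,-4):
        P=mp.apply([[x/1e3,y/1e3,.026] for x in range(-44,45,2)])+[.498,-.274,0]
        u=px(f"pics/{n}.png",P).astype(np.float32)
        v=cv2.remap(im,u[:,:1],u[:,1:],1).reshape(-1,3).astype(int)
        print("%4d "%y+"".join("C" if r-b>45 and r>g+15 else "W" if min(b,g,r)>120 else "g" if g>r+25 else "." for b,g,r in v))
E
```

```text
force: [0.3, -0.5, 0.5]
width: 0.695
gripper_force: 0.0
clock: 14.55
position: [0.4176, -0.2707, 0.1931]
ee_rot: [0.072, 3.14, -0.002]
force: [0.9, 0.7, 0.1]
width: 0.697
gripper_force: 0.0
  48 ....................................ggggggggg
  44 .......C.W.......C.W.......C.W......ggggggggg
  40 ...........................C.........gggggggg
  36 .......CCCCCCCCCCCCCCCCCCCCCCCCCC...ggggggggg
  32 .......CCCCCCCCCCCCCCCCCCCCCCCCCCC..ggggggggg
  28 .......CCCCCCCCCCCCCCCCCCCCCCCCCCC...gggggggg
  24 .......CCCCCCCCCCCCCCCCCCCCCCCCCCC...gggggggg
  20 .......CCCCCCC...............CCCCC..ggggggggg
  16 .......CCCCCCC...............CCCCC...gggggggg
  12 .......CCCCCCC.................CCC...gggggggg
   8 .......CCCCCCC......................ggggggggg
   4 .......CCCCCCC......................ggggggggg
   0 .......CCCCCCC......................ggggggggg
  -4 .......CCCCCCC......................ggggggggg
  -8 .......CCCCCCC......................ggggggggg
 -12 .......CCCCCCC......................ggggggggg
 -16 ......CCCCCCCC......................ggggggggg
 -20 .......CCCCCCCC.....................gg
[... 633 characters left out ...]
CCCCCCC......................gggggggg
  12 .......CCCCCCCC......................gggggggg
   8 .......CCCCCCCC.......................ggggggg
   4 .......CCCCCCCC.......................ggggggg
   0 .......CCCCCCCC..................CC..gggggggg
  -4 W......CCCCCCCC.................CCC..gggggggg
  -8 W......CCCCCCCCC...............CCCC..gggggggg
 -12 W......CCCCCCCC...............CCCCC..gggggggg
 -16 W......CCCCCCCC..............CCCCCC..gggggggg
 -20 W......CCCCCCCCCCCCCCCCCCCCCCCCCCCC..gggggggg
 -24 W......CCCCCCCCCCCCCCCCCCCCCCCCCCCC..gggggggg
 -28 W......CCCCCCCCCCCCCCCCCCCCCCCCCCCC..gggggggg
 -32 W......CCCCCCCCCCCCCCCCCCCCCCCCCCCC..gggggggg
 -36 W......CCCCCCCCCCCCCCCCCCCCCCCCCCC...gggggggg
```

```bash
python3 -c "
from cell import arm, viewer, probe_bus
print(arm.sign_off())"
```

```text
the job is handed in; nothing more can be done
None
```

The heatsink was set down overhanging the −x edge of the copper face, slid in light contact (about 6–12 N) to the middle, and released; camera checks show it square and centred within about 1 mm, and the job was handed in at about 15 s.

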